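# Close the vial mixer and hold its run plunger at half travel

## Task

Slide the clear cover of the white vial mixer fully closed over the sample vials, then press the plunger of the yellow hold-to-run station down with the fingers until the collar's rim lies on the green band of its stem, and keep it there for at least two seconds. It is a dead-man switch: do not press it while the cover is open, never push it through into the red, and finish the program still holding it pressed on the green. Leave the other things on the bench undisturbed.

Things in the scene. Friction and masses are not known exactly. Their poses are not given: they have to be found in the camera images.
- mixer: White vial mixer, fixed to the bench, 100 (x) x 200 (y) x 60 mm high, aluminium rails on its two long edges up to 68 mm high. Origin: centre of its underside on the bench; z up; y runs along its length. The open compartment with five small vials is in the +y half of its top (72 x 78 mm, centre at y = +46 mm); the -y half is a solid deck over which the open cover is parked. Vial tops stay 5 mm below the cover.
- mixer_cover (a joint): Slide of the clear cover (82 x 86 x 3 mm plate between the rails), in m: 0 = fully closed against the end stop over the compartment; it grows as the cover is moved along the mixer's -y, up to 0.085 = fully open. Closing moves the cover along the mixer's +y. It slides with about 1.5 N of friction and stays where left. It counts as closed below 0.004.
- cover_fin (a point): Middle of the top edge of the blue grip fin that stands upright on the middle of the cover. The fin is 40 mm long across the mixer (along its x), 10 mm thick along the slide (the mixer's y), and stands 26 mm above the plate: its top is 90 mm and the plate's top 64 mm above the bench. With the cover closed it is over the mixer's y = +46 mm. Pinch it along the slide direction, from above, or push it.
- run_station: Yellow hold-to-run station, fixed to the bench: a box 80 (x) x 70 (y) x 38 mm high on a black foot 84 x 74 mm, with a black collar of 36 mm diameter in the middle of its top, whose rim is 48 mm above the bench, and the sprung plunger in it. Origin: centre of its underside; z up. It may stand on either of two places, the beaker on the other.
- run_plunger (a joint): Travel of the plunger in m: 0 = released, grows straight down as it is pressed, end stop at 0.018. A spring pushes it back: about 1.6 N to start, plus 0.4 N per mm (5.2 N at 9 mm, 8.8 N at the stop). The stem, 20 mm thick, carries bands: the collar's rim meets white from 0 to 0.005, green (run) from 0.005 to 0.013, red from 0.013 on. Aim for the middle of the green, 0.009. Beyond 0.015 the switch trips and the job has failed.
- plunger_top (a point): Centre of the flat top of the plunger's round black head (30 mm diameter, 8 mm thick); 76 mm above the bench when released, moving down with the plunger.
- beaker: Empty translucent plastic beaker, 58 mm wide, 65 mm high, standing loose; origin at the centre of its underside. Leave it alone.
- tape_blue: Loose roll of blue tape lying flat, 68 mm wide, 18 mm high; origin at the centre of its underside. Leave it alone.
- bottle_brown: Loose brown reagent bottle with a blue cap, 68 mm wide, 148 mm high, behind on the left; origin at the centre of its underside. Leave it alone.
- bottle_red_cap: Loose white reagent bottle with a red cap, 58 mm wide, 118 mm high, behind the work; origin at the centre of its underside. Leave it alone.

How it is judged:
By the outcome, as a careful person would: the job done as asked, in the order asked, and still so for the second after the job is handed in, while the arm keeps its last pose, push and grip.
It also fails if it takes over 48 s, if anything falls off the work surface, if the arm or the gripper's body presses on something with over 40 N, if the wrist force passes 120 N, or if a joint passes its speed limit or range.

## Robot

A 6-joint arm with a two-finger parallel gripper is mounted at the origin on a cart in front of the work surface, level with it; the furniture and walls round the work are solid. World frame = base frame: x ahead of the robot, y to its left, z up, the work surface at z = 0. Lengths are in m, angles in rad, forces in N, time in s.
With the tool pointing down it reaches from about 0.3 to 0.95 m from the base axis. Payload 3.1 kg.
Tool frame: the origin (TCP) lies at the very end of the fingers, on their centre line; the grasp point (between the pads) lies 19 mm behind it (arm.hold_point_z is the distance from the TCP to the grasp point, in m); z points along the fingers, y is the line along which they close (so a half turn about z gives the same grasp; the last joint's range is limited). The gripper opens to 85 mm and grips with 20 to 120 N. Pads are 22 mm wide; open, the fingers measure 114 mm over their backs; the gripper's body (76 mm by 85 mm) begins 54 mm behind the grasp point. The pads swing forward as they close: fully open they stand 13 mm farther back than shut.
Start: joints at [-1.278, 0.308, 1.634, -0, 1.2, -0.07], TCP at [0.222, -0.584, 0.231] pointing down, gripper open.
Joint ranges: [-3.06, 3.06], [-0.79, 1.96], [0.05, 2.63], [-1.19, 4.34], [0.05, 2.64], [-2.94, 2.94]. Speed limits (rad/s): [2.79, 2.79, 3.14, 3.14, 3.14, 3.14].

## Interface

Orientations are given as a 3x3 rotation matrix whose columns are the frame's x, y, z axes.
In Python, from plant import status, snapshot, calibration, workorder, arm gives the robot as it stands. The module is installed in compiled form; this text tells all that it offers.
- The arm moves only by the tool send_rows, never from a script. Its argument "targets" is one flat list of numbers, 5 for each row, row after row: the shift along the tool's x, y, z normalised to -1 to 1, where 1 is 0.2 m, then the turn about the tool's z normalised to -1 to 1, where 1 is pi rad, then the opening, from -1 (shut) to 1 (fully open). In form: [tx, ty, tz, turn, gripper, tx, ty, tz, turn, gripper, ...]. A call has 1 to 20 rows; each row is the pose to reach, as a shift and turn from the pose commanded when the call began, along the tool's axes at that moment, turning the shorter way round; what a row does not reach only later rows make up. A row lasts 1/8 s, in which the tool goes at most 62.5 mm and 10.7 degrees, less where a joint would pass 70% of its speed; a pose out of reach is approached as far as the arm can. A call with a number of a shift or a turn outside -1 to 1 is refused whole. A call with a gripper value outside its range is refused whole. The fingers move at their own pace and stop on an object; "newtons" is the grip in N (left out, the last holds). Time passes only in rows, so rows that repeat a pose let the fingers close. It gives the time, the measured TCP pose, the force, the opening and the grip force at its end, in the units of the state.
- status.sense(): the state, without advancing time (a new reading comes with each control period).
- snapshot(name): name is "scene" or "side" or "wrist"; returns (picture, depth): 480x640x3 uint8, blue, green, red; 480x640 float32, m along the optical axis (not along the pixel's ray), 0 where there is no reading.
- calibration(name): a dict with "intrinsics" (3x3 intrinsics, pixels), "cam_to_world" (4x4, takes a point from camera to world coordinates); the wrist camera has in their place "hand_eye" (4x4, takes a point from camera to tool coordinates, whose origin is the TCP and whose axes are the flange's). Camera axes: x right, y down, z forward; pixel columns grow to the right and rows downward; lengths in m; the calibration is good to about 2 mm. The wrist camera is an equidistant fisheye: a pixel r from the principal point sees the ray r / f radians off the axis. A picture is of the moment at which its call begins: read the wrist's pose just before it. calibration takes no time and is no camera call.
- workorder.finish_job(): hands the job in; it is judged then, once.
The state is a dict: "time_s": time; "q": joint angles; "qd": joint speeds; "effort": joint torques, N m; "position": TCP position; "tool_rot": TCP orientation; "contact_force": force on the tool from outside, world axes, zero at the start; "moment": the same for the moment, N m; "grip_width": opening from 0.0 (shut) to 1.0 (fully open); "grip_force": force on a finger pad.
Only numpy, scipy, OpenCV 4.12 (cv2) and the standard library are available. Lean on these libraries where they do the work, as an engineer would, in place of code of your own. Each camera call takes 0.05 s, during which the arm holds its last target. There are 200 camera calls.

## Working session

There is one attempt and no reset: what is moved stays moved. The work goes in short steps, Python scripts to look and compute and a tool call to move; the robot and the scene stay as the last step left them, time stands still between calls to the robot, and variables do not carry over. Pictures are saved under pics/ and viewed, at most 10 in all, crops included, and the job is handed in when it is done.

Besides the shell and the picture viewer there is one more tool, called after ">>>" in YAML: its name, and indented under it one key for each argument. send_rows: Moves the arm, as the interface text tells. Its arguments: {"type":"object","properties":{"targets":{"type":"array","items":{"type":"number"}},"newtons":{"type":"number"}},"required":["targets"]}

```bash
mkdir -p pics; python3 - <<'E'
from plant import status,snapshot,calibration
import cv2,numpy as np
s=status.sense();print(s)
a,d=snapshot("scene");b,e=snapshot("side")
np.savez("v.npz",a=a,d=d,b=b,e=e)
cv2.imwrite("pics/scene.png",a);cv2.imwrite("pics/side.png",b)
for n in("scene","side","wrist"):print(n,calibration(n))
E
```

```text
{'time_s': 0.0, 'q': array([-1.27769657e+00,  3.09033245e-01,  1.63521279e+00, -1.24334466e-05,
        1.19971475e+00, -6.97378888e-02]), 'qd': array([ 0.00120322,  0.00075023,  0.00029979, -0.00044866,  0.00043502,
       -0.00017657]), 'effort': array([-2.32626271e-04, -4.15255380e+01, -2.76667464e+01, -2.66608149e-04,
        1.02798559e-02, -1.04142231e-05]), 'position': array([ 0.22153523, -0.58351926,  0.23001701]), 'tool_rot': array([[ 9.34891874e-01,  3.54931965e-01, -6.95295979e-04],
       [ 3.54932613e-01, -9.34889146e-01,  2.26378854e-03],
       [ 1.53466252e-04, -2.36318073e-03, -9.99997196e-01]]), 'contact_force': array([ 1.55677018,  0.32157401, -0.26720063]), 'moment': array([-0.03419972,  0.01830099,  0.03888619]), 'grip_force': 0.0, 'grip_width': 0.999630278147001}
scene {'intrinsics': array([[514.49227819,   0.        , 313.06317292],
       [  0.        , 514.49227819, 237.58948447],
       [  0.        ,   0.        ,   1.        ]]), 'cam_to_world': array([[ 0.70223545, -0.29178793,  0.64940371, -0.2054936 ],
       [-0.71148167, -0.32051651,  0.6253503 , -0.7
[... 400 characters left out ...]
89672,  0.80153474, -0.59709686,  0.78606648],
       [ 0.00280761, -0.59732663, -0.80199315,  1.18834323],
       [ 0.        ,  0.        ,  0.        ,  1.        ]])}
wrist {'intrinsics': array([[371.64829954,   0.        , 314.29622907],
       [  0.        , 371.64829954, 242.20761367],
       [  0.        ,   0.        ,   1.        ]]), 'hand_eye': array([[ 4.60325473e-05, -9.57125605e-01, -2.89673220e-01,
         7.36629455e-02],
       [ 9.99999891e-01,  1.78395537e-04, -4.30534772e-04,
         1.58424808e-03],
       [ 4.63752264e-04, -2.89673169e-01,  9.57125509e-01,
        -1.42488387e-01],
       [ 0.00000000e+00,  0.00000000e+00,  0.00000000e+00,
         1.00000000e+00]])}
```

View pics/scene.png

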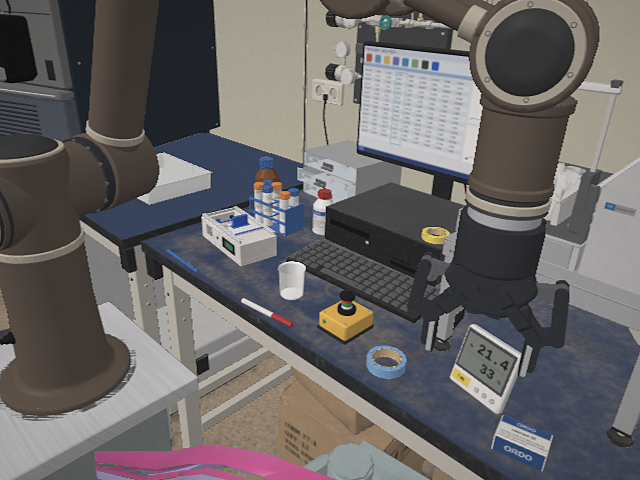

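View pics/side.png

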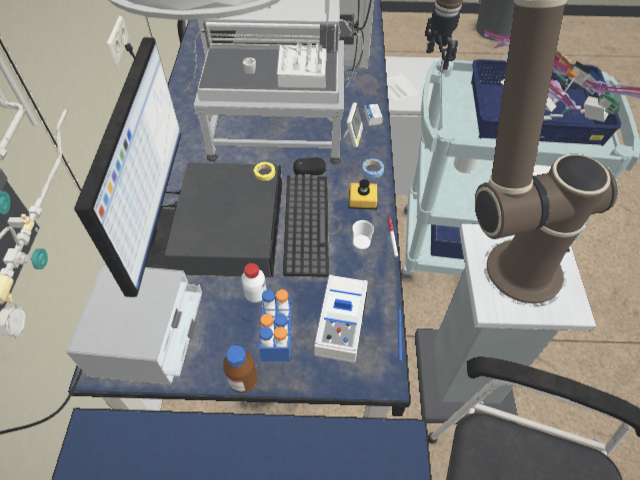

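Scene: mixer at about (240,235), fin (240,222), station (346,318), beaker (292,280). In the side view: mixer (342,318), fin (343,305), station (363,195), plunger head (364,186).

```bash
cat > h.py <<'E'
import numpy as np,cv2
from plant import calibration
def ray(n,u,v,z):
    c=calibration(n);K=c["intrinsics"];T=c["cam_to_world"]
    d=T[:3,:3]@np.linalg.inv(K)@[u,v,1];o=T[:3,3]
    return o+d*(z-o[2])/d[2]
E
python3 - <<'E'
from h import *
v=np.load("v.npz")
def blobs(n,im,roi,lo,hi,z):
    x0,y0,x1,y1=roi
    h=cv2.cvtColor(im[y0:y1,x0:x1],cv2.COLOR_BGR2HSV);m=cv2.inRange(h,lo,hi)
    k,_,st,ce=cv2.connectedComponentsWithStats(m)
    for i in range(1,k):
        if st[i,4]>15:
            p=ce[i]+[x0,y0];pts=np.argwhere(_==i)[:,::-1]+[x0,y0]
            r=cv2.minAreaRect(pts.astype(np.float32))
            c=[ray(n,*q,z).round(3)[:2].tolist() for q in cv2.boxPoints(r)]
            print(n,st[i],p.round(1),ray(n,*p,z).round(3),c)
print("fin");blobs("side",v["b"],(310,270,375,365),(100,120,60),(125,255,255),.09)
blobs("scene",v["a"],(195,200,285,270),(100,120,60),(125,255,255),.09)
print("yellow");blobs("side",v["b"],(340,170,385,215),(18,120,100),(32,255,255),.038)
blobs("scene",v["a"],(310,285,380,345),(18,120,100),(32,255,255),.038)
print("head");blobs("side",v["b"],(350,170,380,200),(0,0,0),(179,120,60),.076)
blobs("scene",v["a"],(330,285,362,322),(0,0,0),(179,120,60),.076)
print("white");blobs("side",v["b"],(305,265,375,365),(0,0,150),(179,50,255),.064)
a=cv2.resize(v["b"][260:370,290:400],None,fx=5,fy=5,interpolation=2)
cv2.imwrite("pics/c1.png",a)
E
```

```text
fin
side [20 20 31  6 34] [345.3 292.3] [0.487 0.136 0.09 ] [[0.525, 0.132], [0.524, 0.129], [0.452, 0.14], [0.452, 0.143]]
side [ 24  30  18  11 154] [342.7 304.7] [0.494 0.171 0.09 ] [[0.516, 0.179], [0.513, 0.155], [0.47, 0.162], [0.474, 0.185]]
side [14 48 32  7 55] [339.4 320.9] [0.501 0.214 0.09 ] [[0.538, 0.212], [0.537, 0.206], [0.464, 0.217], [0.465, 0.223]]
scene [ 54   0  36  36 292] [267.  214.7] [0.544 0.12  0.09 ] [[0.5, 0.161], [0.606, 0.251], [0.591, 0.075], [0.495, 0.006]]
scene [ 21  14  33  14 199] [237.3 220.6] [0.469 0.14  0.09 ] [[0.437, 0.181], [0.512, 0.161], [0.473, 0.104], [0.402, 0.124]]
scene [40 27 28  8 31] [248.5 230.5] [0.453 0.079 0.09 ] [[0.42, 0.087], [0.49, 0.076], [0.487, 0.071], [0.418, 0.082]]
yellow
side [  9  13  28  25 533] [362.7 196.5] [ 0.435 -0.217  0.038] [[0.475, -0.269], [0.395, -0.272], [0.398, -0.179], [0.475, -0.176]]
scene [   9   16   54   40 1240] [345.4 320.8] [ 0.406 -0.259  0.038] [[0.376, -0.206], [0.51, -0.201], [0.449, -0.299], [0.332, -0.296]]
head
side [ 8 10 11 15 94] [363.4 186.6] [ 0.436 -0.222  0.076] [[0.451, -0.247], [0.422, -0.248], [0.423, -0.194], [0.451, -0.193]]
scene [  6   0  26  16 260] [349.1 292.4] [ 0.438 -0.237  0.076] [[0.439, -0.202], [0.475, -0.235], [0.433, -0.27], [0.4, -0.238]]
scene [  8  18  18  13 104] [346.5 310.3] [ 0.389 -0.274  0.076] [[0.367, -0.271], [0.396, -0.247], [0.415, -0.272], [0.386, -0.294]]
white
side [   9    9   54   88 2929] [340.8 318.4] [0.497 0.194 0.064] [[0.561, 0.288], [0.535, 0.066], [0.428, 0.084], [0.464, 0.302]]
```

View pics/c1.png

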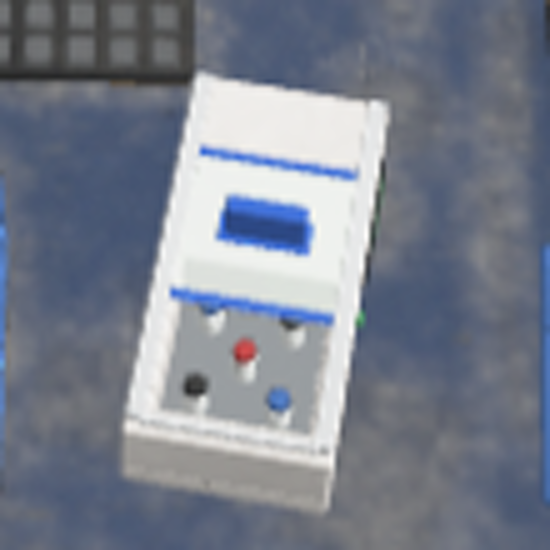

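The crop shows the cover's blue end lines at crop (278,162) and (252,307), the fin top near (265,208), the rail corners at (200,75), (388,100), (127,420), (330,452), and the vials visible at +y.

```bash
python3 - <<'E'
from h import *
R=lambda u,v,z:ray("side",u,v,z)
c=[R(290+x/5,260+y/5,.068) for x,y in((200,75),(388,100),(330,452),(127,420))]
for p in c:print(p.round(3))
print("sizes",[np.linalg.norm(c[i]-c[(i+1)%4]).round(3) for i in range(4)])
ctr=np.mean(c,0);ax=(c[3]+c[2]-c[0]-c[1]);ax/=np.linalg.norm(ax)
print("ctr",ctr,"axis",ax,"yaw from y deg",np.degrees(np.arctan2(-ax[0],ax[1])))
f=R(345.3,292.3,.064);g=R(339.4,320.9,.064);print("cover ends",f,g,np.linalg.norm(g-f))
for p in ((f+g)/2,R(290+265/5,260+(200)/5,.09),R(290+265/5,260+(218)/5,.09)):
  print("along",(p-ctr)@ax, "lat",(p-ctr)@np.array([ax[1],-ax[0],0]),p)
E
```

```text
[0.525 0.074 0.068]
[0.431 0.086 0.068]
[0.462 0.276 0.068]
[0.555 0.264 0.068]
sizes [np.float64(0.095), np.float64(0.193), np.float64(0.095), np.float64(0.192)]
ctr [0.49319655 0.17491281 0.068     ] axis [0.15949716 0.98719839 0.        ] yaw from y deg -9.17771101104794
cover ends [0.48627187 0.12084435 0.064     ] [0.50026943 0.20023369 0.064     ] 0.08061388820049283
along -0.014177966621714059 lat 0.0023657366405212357 [0.49327065 0.16053902 0.064     ]
along -0.017008531908005015 lat 0.0024337311792988993 [0.49288631 0.15773384 0.09      ]
along -0.007318796548902679 lat 0.0008304201265329099 [0.49284901 0.16755526 0.09      ]
```

>>> send_rows:
  targets: [0.82, -0.934, 0, 0, -1, 0.82, -0.934, 0, 0, -1, 0.82, -0.934, 0, 0, -1, 0.82, -0.934, 0, 0, -1, 0.82, -0.934, 0, 0, -1]
  newtons: 40

```text
time_s: 0.72
position: [0.3092, -0.3474, 0.2304]
tool_rot: [[0.933, 0.36, -0.001], [0.36, -0.933, 0.003], [0.0, -0.003, -1.0]]
contact_force: [-0.8, -1.6, 0.2]
grip_width: 0.003
grip_force: 0.0
```

>>> send_rows:
  targets: [0.82, -0.934, 0, 0, -1, 0.82, -0.934, 0, 0, -1, 0.82, -0.934, 0, 0, -1, 0.82, -0.934, 0, 0, -1, 0.82, -0.934, 0, 0, -1]

```text
time_s: 1.35
position: [0.397, -0.1159, 0.2313]
tool_rot: [[0.932, 0.361, 0.0], [0.361, -0.932, 0.0], [0.001, -0.0, -1.0]]
contact_force: [-0.9, -1.1, -0.5]
grip_width: 0.001
grip_force: 0.0
```

>>> send_rows:
  targets: [0.82, -0.934, 0, 0.167, -1, 0.82, -0.934, 0, 0.167, -1, 0.82, -0.934, 0, 0.167, -1, 0.82, -0.934, 0, 0.167, -1, 0.82, -0.934, 0, 0.167, -1, 0.82, -0.934, 0, 0.167, -1, 0.82, -0.934, 0, 0.167, -1]

```text
time_s: 2.22
position: [0.4829, 0.1123, 0.2308]
tool_rot: [[0.987, -0.163, -0.001], [-0.163, -0.987, -0.001], [-0.001, 0.001, -1.0]]
contact_force: [0.4, 0.2, 0.1]
grip_width: -0.003
grip_force: 0.0
```

```bash
python3 - <<'E'
from plant import status,snapshot
import cv2
s=status.sense();print(s)
a,d=snapshot("wrist");cv2.imwrite("pics/w1.png",a)
E
```

```text
{'time_s': 2.225, 'q': array([ 1.41410270e-01,  5.83917717e-02,  1.93082084e+00, -1.21196652e-03,
        1.15360907e+00,  1.87594893e+00]), 'qd': array([-0.00699467, -0.01282573,  0.01172155,  0.00553158, -0.00026542,
        0.00555922]), 'effort': array([ 4.77206837e-01, -2.95647383e+01, -2.73558480e+01,  3.03372822e-02,
       -2.63897341e-02, -4.23005971e-03]), 'position': array([0.48292524, 0.11233292, 0.23081239]), 'tool_rot': array([[ 9.86703748e-01, -1.62525659e-01, -1.06033099e-03],
       [-1.62526948e-01, -9.86703288e-01, -1.27013933e-03],
       [-8.39801843e-04,  1.42558359e-03, -9.99998631e-01]]), 'contact_force': array([0.44809953, 0.18785833, 0.09116188]), 'moment': array([-0.00513038, -0.00224452,  0.03581579]), 'grip_force': 0.0, 'grip_width': -0.002640765572033977}
```

View pics/w1.png

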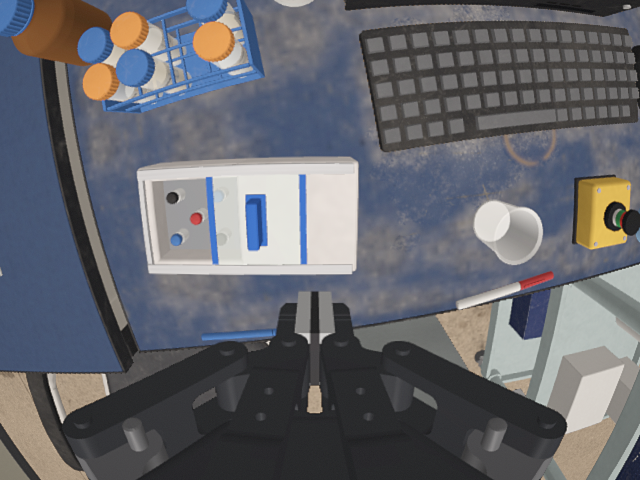

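The wrist view shows the mixer square to the tool: fin at (246–268, 195–250), cover ends at columns 212 and 303, station at (605,213), fingers at (315,300). Checking the fin position from this view.

```bash
cat >> h.py <<'E'
def wray(u,v,z,pos,rot):
    c=calibration("wrist");K=c["intrinsics"];H=c["hand_eye"]
    x,y=u-K[0,2],v-K[1,2];r=np.hypot(x,y);t=r/K[0,0]
    d=np.array([np.sin(t)*x/r,np.sin(t)*y/r,np.cos(t)])
    o=pos+rot@H[:3,3];d=rot@H[:3,:3]@d
    return o+d*(z-o[2])/d[2]
E
python3 - <<'E'
from h import *
from plant import status
s=status.sense();P,R=s["position"],s["tool_rot"]
ctr=np.array([.4932,.1749,0]);ax=np.array([.1595,.9872,0]);lx=np.array([.9872,-.1595,0])
im=cv2.imread("pics/w1.png");m=cv2.inRange(cv2.cvtColor(im,40),(100,120,60),(125,255,255))[180:262,240:275]
print((m>0).sum(0)); 
for n,u,v,z in(("finL",246,222,.09),("finR",262,222,.09),("cov+",212,220,.064),("cov-",303,220,.064),("BL",150,270,.068),("BR",353,268,.068),("TL",140,170,.068),("TR",357,162,.068)):
    p=wray(u,v,z,P,R);print(n,p.round(4),"along",((p-ctr)@ax).round(4),"lat",((p-ctr)@lx).round(4))
print("tcp along",(P-ctr)@ax,(P-ctr)@lx)
p=wray(628,223,.076,P,R);print(p)
cv2.imwrite("pics/w1c.png",cv2.resize(im[140:290,130:370],None,fx=3,fy=3))
E
```

```text
[ 0  0  0  0  0  0 26 43 54 55 55 55 55 55 55 55 55 55 55 52 51 51 51 51
 51 41 14  0  0  0  0  0  0  0  0]
finL [0.4966 0.1634 0.09  ] along -0.0108 lat 0.0052
finR [0.4944 0.1507 0.09  ] along -0.0237 lat 0.0051
cov+ [0.4982 0.1991 0.064 ] along 0.0247 lat 0.0011
cov- [0.4846 0.1202 0.064 ] along -0.0554 lat 0.0002
BL [0.4629 0.2711 0.068 ] along 0.0901 lat -0.0452
BR [0.4356 0.0839 0.068 ] along -0.099 lat -0.0423
TL [0.5555 0.2547 0.068 ] along 0.0887 lat 0.0488
TR [0.5268 0.0679 0.068 ] along -0.1003 lat 0.0503
tcp along -0.06349331367325386 -0.00029134581650087514
[ 0.43260091 -0.22895457  0.076     ]
```

>>> send_rows:
  targets: [0.015, 0, 0.25, 0, -1, 0.015, 0, 0.5, 0, -1, 0.015, 0, 0.7, 0, -1, 0.015, 0, 0.785, 0, -1, 0.015, 0, 0.785, 0, -1, 0.015, 0, 0.785, 0, -1]

```text
time_s: 3.02
position: [0.4876, 0.1135, 0.076]
tool_rot: [[0.987, -0.162, 0.003], [-0.162, -0.987, 0.0], [0.003, -0.001, -1.0]]
contact_force: [-0.2, -0.1, -0.7]
grip_width: 0.002
grip_force: 0.0
```

>>> send_rows:
  targets: [0, -0.08, 0, 0, -1, 0, -0.12, 0, 0, -1, 0, -0.15, 0, 0, -1, 0, -0.18, 0, 0, -1, 0, -0.21, 0, 0, -1, 0, -0.24, 0, 0, -1, 0, -0.27, 0, 0, -1, 0, -0.3, 0, 0, -1, 0, -0.3, 0, 0, -1]

```text
time_s: 4.15
position: [0.4954, 0.1736, 0.0741]
tool_rot: [[0.987, -0.161, -0.0], [-0.161, -0.987, 0.001], [-0.0, -0.001, -1.0]]
contact_force: [-0.4, -0.0, -0.3]
grip_width: 0.0
grip_force: 0.0
```

>>> send_rows:
  targets: [0, -0.02, 0, 0, -1, 0, -0.04, 0, 0, -1, 0, -0.06, 0, 0, -1, 0, -0.08, 0, 0, -1, 0, -0.09, 0, 0, -1, 0, -0.09, 0, 0, -1]

```text
time_s: 4.9
position: [0.4984, 0.191, 0.0742]
tool_rot: [[0.987, -0.161, 0.0], [-0.161, -0.987, 0.0], [-0.0, -0.0, -1.0]]
contact_force: [-0.7, -0.6, -0.2]
grip_width: -0.001
grip_force: 0.3
```

```bash
python3 - <<'E'
from plant import status,snapshot
from h import *
s=status.sense();print(s["contact_force"],s["position"])
a,d=snapshot("side");w,d=snapshot("wrist")
o=np.vstack([cv2.resize(a[265:365,295:395],(400,400),interpolation=2)]);w=cv2.resize(w[100:350,80:480],(400,250))
cv2.imwrite("pics/p2.png",np.hstack([o,np.vstack([w,np.zeros((150,400,3),np.uint8)])]))
E
```

```text
[-0.69826402 -0.63746673 -0.21454928] [0.49839508 0.19103927 0.07421363]
```

View pics/p2.png

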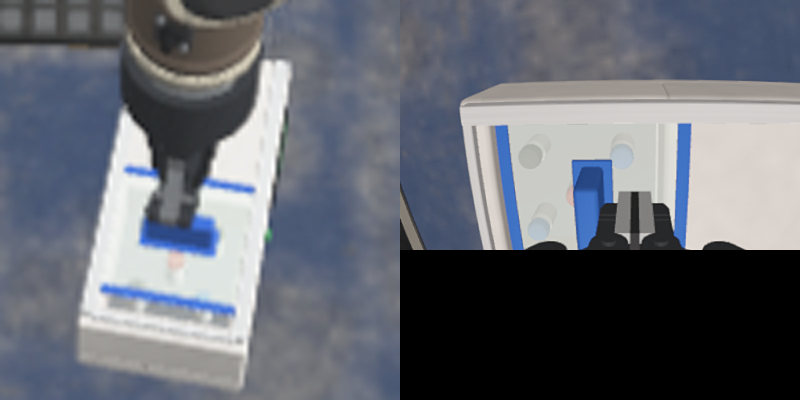

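Left: the cover has been pushed most of the way, front line at crop (168,300) with the vials just visible below it. Right: a narrow gap remains between the cover's end line and the end wall. Continue in small steps.

>>> send_rows:
  targets: [0, -0.01, 0, 0, -1, 0, -0.02, 0, 0, -1, 0, -0.025, 0, 0, -1, 0, -0.03, 0, 0, -1, 0, -0.035, 0, 0, -1, 0, -0.04, 0, 0, -1]

```text
time_s: 5.75
position: [0.4999, 0.1987, 0.0744]
tool_rot: [[0.987, -0.161, 0.0], [-0.161, -0.987, 0.0], [0.0, -0.0, -1.0]]
contact_force: [-0.3, -2.1, -0.1]
grip_width: -0.0
grip_force: 0.8
```

>>> send_rows:
  targets: [0, -0.005, 0, 0, -1, 0, -0.01, 0, 0, -1, 0, -0.01, 0, 0, -1]

```text
time_s: 6.12
position: [0.5001, 0.2003, 0.0744]
tool_rot: [[0.987, -0.161, 0.0], [-0.161, -0.987, -0.0], [0.0, 0.0, -1.0]]
contact_force: [0.2, -3.2, 2.1]
grip_width: -0.002
grip_force: 1.5
```

>>> send_rows:
  targets: [0, -0.005, 0, 0, -1, 0, -0.01, 0, 0, -1, 0, -0.01, 0, 0, -1]

```text
time_s: 6.5
position: [0.5001, 0.2005, 0.0744]
tool_rot: [[0.987, -0.16, -0.001], [-0.16, -0.987, -0.004], [-0.0, 0.004, -1.0]]
contact_force: [0.1, -8.9, 5.2]
grip_width: -0.001
grip_force: 4.4
```

>>> send_rows:
  targets: [0, 0.05, 0, 0, -1, 0, 0.05, -0.02, 0, -1, 0, 0.05, -0.3, 0, -1, 0, 0.05, -0.6, 0, -1, 0, 0.05, -0.7, 0, -1, 0, 0.05, -0.7, 0, -1]

```text
time_s: 7.25
position: [0.5003, 0.1938, 0.2169]
tool_rot: [[0.987, -0.161, 0.005], [-0.161, -0.987, 0.003], [0.005, -0.003, -1.0]]
contact_force: [0.8, -0.7, 0.2]
grip_width: -0.002
grip_force: 0.0
```

>>> send_rows:
  targets: [0, 0.3, 0, 0, -1, 0, 0.6, 0, 0, -1, 0, 0.9, 0, 0, -1, 0, 1, 0, 0, -1]

```text
time_s: 7.75
position: [0.4643, -0.0069, 0.212]
tool_rot: [[0.986, -0.164, -0.004], [-0.164, -0.986, 0.0], [-0.004, 0.0, -1.0]]
contact_force: [0.4, 0.5, 0.5]
grip_width: -0.001
grip_force: 0.0
```

>>> send_rows:
  targets: [0.015, 0.3, 0, 0, -1, 0.015, 0.6, 0, 0, -1, 0.015, 0.9, 0, 0, -1, 0.015, 1, 0, 0, -1, 0.015, 1, 0, 0, -1, 0.015, 1, 0, 0, -1]

```text
time_s: 8.5
position: [0.4366, -0.2012, 0.213]
tool_rot: [[0.987, -0.161, -0.002], [-0.161, -0.987, 0.002], [-0.002, -0.002, -1.0]]
contact_force: [0.2, 0.3, 0.1]
grip_width: 0.001
grip_force: 0.0
```

```bash
python3 - <<'E'
from plant import status,snapshot
from h import *
s=status.sense();print(s["contact_force"],s["position"],s["time_s"])
np.savez("s2.npz",P=s["position"],R=s["tool_rot"])
w,d=snapshot("wrist");a,d=snapshot("side");cv2.imwrite("pics/w3raw.png",w);cv2.imwrite("pics/s3raw.png",a)
o=cv2.resize(a[265:365,295:395],(480,480),interpolation=2)
cv2.imwrite("pics/p3.png",np.hstack([o,w[:,160:480]]))
E
```

```text
[0.18100038 0.30242468 0.14039111] [ 0.43661793 -0.20122818  0.21295455] 8.5
```

View pics/p3.png

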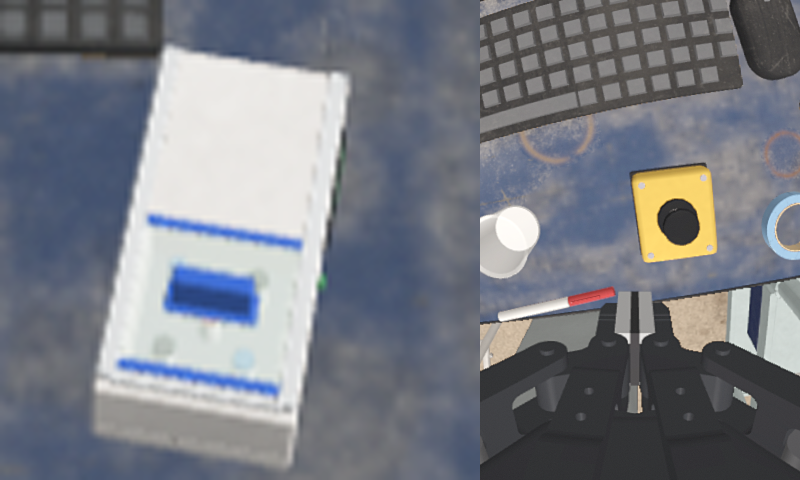

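The cover now reaches the end wall (line at crop (200,377)). In the wrist view the plunger head is near (362,222) and the station box runs from 312 to 398. Measuring both.

```bash
python3 - <<'E'
from h import *
z=np.load("s2.npz");P,R=z["P"],z["R"]
w=cv2.imread("pics/w3raw.png");h=cv2.cvtColor(w,40)
m=cv2.inRange(h,(0,0,0),(179,255,55));m2=np.zeros_like(m);m2[185:258,325:392]=m[185:258,325:392]
k,l,st,ce=cv2.connectedComponentsWithStats(m2);i=1+st[1:,4].argmax();print(st[i],ce[i])
for u,v,zz in((ce[i][0],ce[i][1],.062),(363,224,.076)):
    print(wray(u,v,zz,P,R))
y=cv2.inRange(h,(18,120,100),(32,255,255));y[:150]=0;y[270:]=0
r=cv2.minAreaRect(cv2.findNonZero(y));print("box",r,wray(*r[0],.038,P,R))
cr=w[190:255,325:395];cv2.imwrite("pics/c4.png",cv2.resize(cv2.convertScaleAbs(cr,alpha=2.5),(560,520),interpolation=2))
a=cv2.imread("pics/s3raw.png");m=cv2.inRange(cv2.cvtColor(a,40),(100,120,60),(125,255,255))[265:365,312:362]
k,l,st,ce=cv2.connectedComponentsWithStats(m)
ctr=np.array([.4932,.1749,0]);ax=np.array([.1595,.9872,0])
for i in range(1,k):
    if st[i,4]>15:
        p=ray("side",*(ce[i]+[312,265]),.064);print(st[i],p,(p-ctr)@ax)
E
```

```text
[ 338  199   41   45 1319] [358.50492798 221.6853677 ]
[ 0.43337389 -0.23832997  0.062     ]
[ 0.43464585 -0.24045624  0.076     ]
box ((448.6592712402344, 200.00100708007812), (90.34569549560547, 267.5691833496094), 82.23483276367188) [ 0.43455383 -0.32505707  0.038     ]
[14 45 32  7 40] [0.49555365 0.17858383 0.064     ] 0.004012087874384839
[ 17  56  20  11 164] [0.50177648 0.21388691 0.064     ] 0.039855824388596604
[ 8 75 33  7 52] [0.50843155 0.25757389 0.064     ] 0.08404509748753537
```

View pics/c4.png

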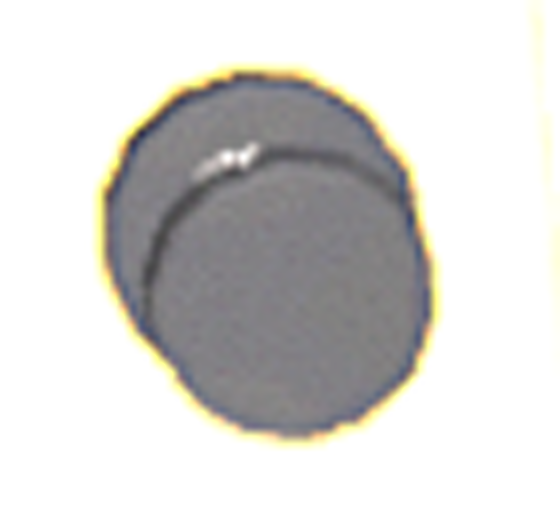

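Crop: head top disc centre at (290,298) and collar centre at (258,222), i.e. pixels (361.2,227.2) and (357.3,217.8). The cover measures about 11–12 mm from the mixer's end, as expected when closed.

```bash
python3 - <<'E'
from h import *
from plant import status
z=np.load("s2.npz");P,R=z["P"],z["R"]
print(wray(361.2,227.2,.076,P,R),wray(357.3,217.8,.048,P,R))
s=status.sense();print(s["position"],s["time_s"])
v=np.load("v.npz")["b"]
m=cv2.inRange(cv2.cvtColor(v,40),(18,120,100),(32,255,255))[170:215,340:385]
print("\n".join("".join("#" if q else "." for q in r) for r in m[8:44]))
t=wray(361.2,227.2,.076,P,R);d=t-s["position"];print("tool",s["tool_rot"].T@d)
E
```

```text
[ 0.43231077 -0.2387271   0.076     ] [ 0.43325452 -0.23887712  0.048     ]
[ 0.43710973 -0.20110002  0.21357026] 8.6
.............................................
.............................................
.............................................
.............................................
.............................................
..............######.........................
..........##..######.........#####..#........
..........##########.........#####.##........
..........##########........#########........
..........#########..........########........
..........########...........########........
..........########...........########........
..........########...........########........
..........########...........########........
..........#########..........########........
..........#########.........#########........
..........###########......##########........
..........###########################........
..........###########################........
.........###..#######################........
.........###.#####################..#........
.........#########################..#........
.........############################........
.........############################........
.........############################........
.........############################........
.........############################........
.........############################........
..........###########################........
......................##############.........
.............................................
.............................................
.............................................
.............................................
.............................................
.............................................
tool [0.0014304  0.0380465  0.13753116]
```

>>> send_rows:
  targets: [0.007, 0.19, 0, 0, -1, 0.007, 0.19, 0.15, 0, -1, 0.007, 0.19, 0.35, 0, -1, 0.007, 0.19, 0.55, 0, -1, 0.007, 0.19, 0.63, 0, -1, 0.007, 0.19, 0.63, 0, -1, 0.007, 0.19, 0.63, 0, -1, 0.007, 0.19, 0.63, 0, -1]

```text
time_s: 9.6
position: [0.4339, -0.2411, 0.09]
tool_rot: [[0.987, -0.161, 0.003], [-0.161, -0.987, -0.002], [0.003, 0.001, -1.0]]
contact_force: [-0.5, 0.1, -0.1]
grip_width: 0.003
grip_force: 0.0
```

>>> send_rows:
  targets: [0, 0, 0.02, 0, -1, 0, 0, 0.03, 0, -1, 0, 0, 0.04, 0, -1, 0, 0, 0.05, 0, -1, 0, 0, 0.05, 0, -1]

```text
time_s: 10.22
position: [0.4323, -0.2402, 0.0779]
tool_rot: [[0.987, -0.161, -0.001], [-0.161, -0.987, 0.0], [-0.001, -0.0, -1.0]]
contact_force: [-0.3, 0.6, -0.0]
grip_width: 0.0
grip_force: 0.0
```

Just above the plunger top; pressing in small steps to find contact.

>>> send_rows:
  targets: [0, 0, 0.01, 0, -1, 0, 0, 0.02, 0, -1, 0, 0, 0.025, 0, -1, 0, 0, 0.025, 0, -1, 0, 0, 0.025, 0, -1]

```text
time_s: 10.85
position: [0.4327, -0.2405, 0.0735]
tool_rot: [[0.987, -0.161, 0.0], [-0.161, -0.987, -0.0], [0.0, 0.0, -1.0]]
contact_force: [0.1, -0.4, 2.0]
grip_width: -0.002
grip_force: 1.1
```

>>> send_rows:
  targets: [0, 0, 0.01, 0, -1, 0, 0, 0.02, 0, -1, 0, 0, 0.025, 0, -1, 0, 0, 0.025, 0, -1, 0, 0, 0.025, 0, -1]

```text
time_s: 11.48
position: [0.4327, -0.2404, 0.0684]
tool_rot: [[0.987, -0.161, 0.0], [-0.161, -0.987, -0.0], [0.0, 0.0, -1.0]]
contact_force: [-0.1, 0.0, 4.6]
grip_width: 0.002
grip_force: 2.1
```

>>> send_rows:
  targets: [0, 0, 0.007, 0, -1, 0, 0, 0.007, 0, -1, 0, 0, 0.007, 0, -1, 0, 0, 0.007, 0, -1, 0, 0, 0.007, 0, -1, 0, 0, 0.007, 0, -1, 0, 0, 0.007, 0, -1, 0, 0, 0.007, 0, -1, 0, 0, 0.007, 0, -1, 0, 0, 0.007, 0, -1, 0, 0, 0.007, 0, -1, 0, 0, 0.007, 0, -1, 0, 0, 0.007, 0, -1, 0, 0, 0.007, 0, -1, 0, 0, 0.007, 0, -1, 0, 0, 0.007, 0, -1, 0, 0, 0.007, 0, -1, 0, 0, 0.007, 0, -1, 0, 0, 0.007, 0, -1, 0, 0, 0.007, 0, -1]

```text
time_s: 13.98
position: [0.4326, -0.2404, 0.0669]
tool_rot: [[0.987, -0.161, 0.0], [-0.161, -0.987, -0.0], [0.0, 0.0, -1.0]]
contact_force: [1.0, -1.0, 4.8]
grip_width: 0.007
grip_force: 2.4
```

```bash
python3 - <<'E'
from plant import status,snapshot
import cv2,numpy as np
a,d=snapshot("scene");b,d=snapshot("side")
cv2.imwrite("pics/e.png",np.hstack([cv2.resize(a[270:350,300:390],(405,360)),cv2.resize(b[150:370,280:420],(380,597))[:360*0+360]]) if 0 else cv2.resize(a[200:350,180:400],(792,540),interpolation=2))
s=status.sense();print(s["position"],s["contact_force"],s["time_s"])
E
```

```text
[ 0.4326069  -0.240397    0.06692323] [ 1.49643133 -0.74813619  4.78589669] 14.075
```

View pics/e.png

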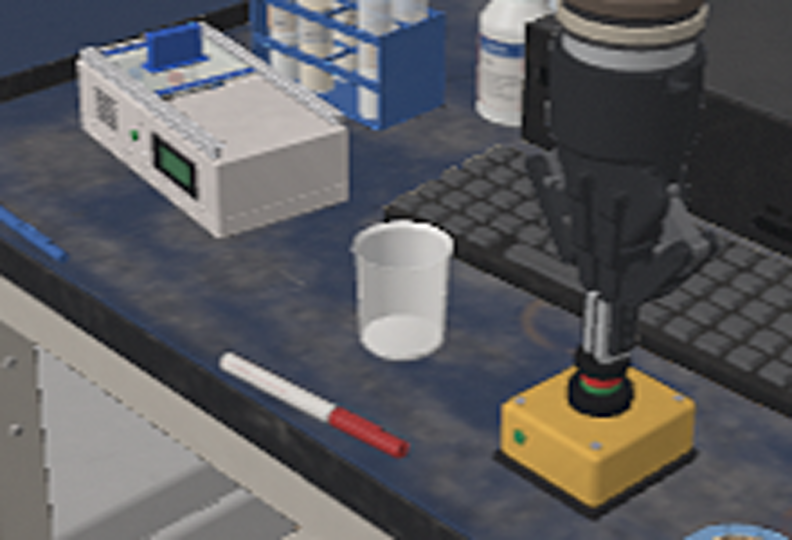

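The picture shows the fingers on the plunger with green at the rim, at about (602,390), and red above it. The cover is closed and the beaker, bottles and tape have not moved. Two seconds have been held at about 9 mm of travel.

```bash
python3 -c "
from plant import workorder
print(workorder.finish_job())"
```

```text
the job is handed in; nothing more can be done
None
```

The cover is closed against its end stop, the plunger was held for more than two seconds at about 9 mm (mid-green), and the job was handed in with it still pressed; no verdict was shown.

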